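Find the wobbly peg on the coat rail

ROBOT

A 6-joint arm with a two-finger parallel gripper is mounted at the origin on the work surface. World frame = base frame: x ahead of the robot, y to its left, z up, the work surface at z = 0. Lengths are in m, angles in rad, forces in N, time in s.
With the tool pointing down it reaches from about 0.35 to 0.875 m from the base axis. Payload 15.5 kg.
Tool frame: the origin (TCP) lies at the very end of the fingers, on their centre line; the grasp point (between the pads) lies 19 mm behind it; z points along the fingers, y is the line along which they close (so a half turn about z gives the same grasp; the last joint's range is limited). The gripper opens to 85 mm and grips with 20 to 120 N. Pads are 22 mm wide; open, the fingers measure 114 mm over their backs; the gripper's body (76 mm by 85 mm) begins 54 mm behind the grasp point. The pads swing forward as they close: fully open they stand 13 mm farther back than shut.
Start: joints at [-1.252, 0.494, 1.345, -0, 1.302, -0.096], TCP at [0.252, -0.572, 0.231] pointing down, gripper open.
Joint ranges: [-2.91, 2.91], [-0.82, 2.16], [0.22, 2.67], [-1.22, 4.37], [0.12, 2.79], [-3.08, 3.08]. Speed limits (rad/s): [1.89, 1.89, 2.57, 3.01, 3.01, 3.01].

INTERFACE

Orientations are given as [roll, pitch, yaw] about the fixed x, y, z axes, in that order (R = Rz(yaw) Ry(pitch) Rx(roll)).
In Python, from plant import read_state, viewer, robot gives the robot as it stands.
- The arm moves only by the shell command python3 -m handwheel 'ROWS' [OPENING] [FORCE]. ROWS is a JSON list of rows, 1 to 8 of them, each of 6 numbers: dx, dy, dz in m, then a rotation vector rx, ry, rz in rad; each row is the pose to reach, as a shift and turn from the pose commanded when the command began, along the tool's axes at that moment; what a row does not reach only later rows make up. A row lasts 1/8 s, in which the tool goes at most 0.0625 m and 0.188 rad, less where a joint would pass 70% of its speed; a pose out of reach is approached as far as the arm can. OPENING is the opening from 0.0 (shut) to 1.0 (fully open), set as the command begins (- or left out keeps the last). The fingers move at their own pace and stop on an object; FORCE is the grip in N (left out, the last holds). Time passes only in rows, so rows that do not move let the fingers close. It prints the time, the measured TCP pose, the force, the opening and the grip force at its end.
- read_state(): the state, without advancing time (a new reading comes with each control period).
- viewer.get_image(name): name is "side" or "top"; returns a dict with "img" (400x640x3 uint8, red, green, blue), "depth" (400x640 float32, m along the optical axis (not along the pixel's ray), 0 where there is no reading), "fx", "fy", "cx", "cy" (pixels), "dist" ([k1, k2, p1, p2, k3] as OpenCV has them; the pictures are not rectified), "position" and "rotation" of the camera in the world. Camera axes: x right, y up, looking along -z (the intrinsics and any distortion apply to the point x, -y, -z); pixel columns grow to the right and rows downward; lengths in m; the calibration is good to about 2 mm. A picture is of the moment at which its call begins.
- robot.job_done(): hands the job in; it is judged then, once.
Trained networks look in a picture, given as the dict that the camera call returned (one of the last four; its "shot" number tells which), for a name from the list of things; names that differ only in an ending like _2 or _b are one class to them, and where a whole thing is asked for, a point or a joint stands for the part that bears it (a point fixed in the world has none). Each returns a list of dicts, best first, with "score" (0 to 1); they miss things now and then, are a little off and sometimes report something else, mostly with a low value. They report only what shows in the picture. A call takes as long as a camera call. They do not tell look-alikes from the thing itself.
- viewer.recognise(query, picture): "xy" ([column, row] in pixels, amid what is visible of it).
- viewer.cut_out(query, picture): "region" (400x640 bool, what is visible of it) and "xy" ([column, row] in pixels, amid what is visible of it).
- viewer.landmark_of(query, picture): "xy" ([column, row] in pixels: a listed point, or the origin of a listed thing).
The state is a dict: "t": time; "joint_positions": joint angles; "qd": joint speeds; "tau": joint torques, N m; "tool_pos": TCP position; "tool_rot": TCP orientation; "ft_force": force on the tool from outside, world axes, zero at the start; "moment": the same for the moment, N m; "gripper_width": opening from 0.0 (shut) to 1.0 (fully open); "grasp_force": force on a finger pad.
Only numpy, scipy, OpenCV 4.12 (cv2) and the standard library are available. Lean on these libraries where they do the work, as an engineer would, in place of code of your own. Each camera call takes 0.05 s, during which the arm holds its last target. There are 200 camera calls.

TASK

One of the four pegs on the oak coat rail has worked loose in its hole; all four look the same. Feel for it by rocking pegs gently along the rail, first to the robot's left and then to its right (a sound peg hardly gives). The china heads crack easily, so never push or pinch one with more than about 8 N. Draw the loose peg out and stand it, without dropping it, fully down in the empty hole of the blue holder, leaving the sound pegs in place and everything else on the counter as it was.

Things in the scene. Friction and masses are not known exactly. Their poses are not given: they have to be found in the camera images.
- rail: oak coat rail lying flat, fixed to the counter: 380 mm long along its y, 75 mm wide along x, 40 mm high. Origin: centre of its underside, z up. The pegs stand upright in its top at x = 0 and y = +127.5, +42.5, -42.5, -127.5 mm (peg_1 to peg_4), shoulders flat on the top, in square holes
- holder: blue holder block, fixed: 90 mm along its x, 170 mm along its y, 40 mm high. Origin: centre of its underside, z up. Two round holes of 33 mm diameter, 36 mm deep, in its top at y = +40 mm (empty) and y = -40 mm (holds parked_peg)
- peg_1: all pegs alike: white round head 32 mm wide, 22 mm tall; below it a stem 20 mm wide, 28 mm long; then a shoulder 42 mm wide, 6 mm thick; below that a square tenon 31 mm long, up to 18 mm wide, hidden in its hole. Origin: centre of the head, z up along the peg, 45 mm above the shoulder's underside. 60 to 130 g. stands in the rail, leftmost (rail y +127.5 mm)
- peg_2: same as peg_1. A sound peg's head gives 1 to 2 mm to either side under 4 to 8 N and the peg cannot be drawn out; the loose one's gives over 8 mm to either side at under 3 N, and the peg lifts straight out. stands in the rail, second from the left (rail y +42.5 mm)
- peg_3: same as peg_1: stands in the rail, third from the left (rail y -42.5 mm)
- peg_4: same as peg_1: stands in the rail, rightmost (rail y -127.5 mm)
- holder_hole0 (a point): centre of the mouth of the holder's empty hole, at the top face
- parked_peg: same shape as the rail's pegs; stands in the holder's other hole; leave alone
- glue: white glue bottle with orange cap, 52 mm across, 150 mm tall; origin centre of underside; leave alone
- jar: glass jar with steel lid, 66 mm across, 85 mm tall; origin centre of underside; leave alone
- screwdriver: screwdriver lying on the counter; leave alone
- brush: brush lying on the counter; leave alone
- mug: blue mug, 80 mm across, 90 mm tall; origin centre of underside; leave alone
- detergent: white detergent bottle with blue cap, 90 mm across, 220 mm tall; origin centre of underside; leave alone
Things that resemble listed ones, but are neither listed nor needed, are in the scene too. Leave any orange look-alike of the peg_3 alone. Several things have the shape of the holder; the one meant has the colours described above.

How it is judged:
On the way, in this order (a step that is already met when the one before it is completed fails the run):
1. the loose peg is rocked along the rail to the robot's left (head over 2.5 mm off its place) while still in its hole (((y of peg_1 in the frame of rail above 0.13 m and height (world z) of peg_1 below 0.093 m) or (y of peg_2 in the frame of rail above 0.045 m and height (world z) of peg_2 below 0.093 m) or (y of peg_3 in the frame of rail above -0.04 m and height (world z) of peg_3 below 0.093 m) or (y of peg_4 in the frame of rail above -0.125 m and height (world z) of peg_4 below 0.093 m))), for 0.05 s.
2. then it is rocked the same way to the robot's right, still in its hole (((y of peg_1 in the frame of rail below 0.125 m and height (world z) of peg_1 below 0.093 m) or (y of peg_2 in the frame of rail below 0.04 m and height (world z) of peg_2 below 0.093 m) or (y of peg_3 in the frame of rail below -0.045 m and height (world z) of peg_3 below 0.093 m) or (y of peg_4 in the frame of rail below -0.13 m and height (world z) of peg_4 below 0.093 m))), for 0.05 s.
At the end, for the whole second after the job is handed in: The loose peg stands upright (within 0.07 rad) in the holder's empty hole, shoulder down on the holder's top (head centre 82 to 89 mm above the counter, within 8 mm of the hole's centre); the three other pegs stand upright and fully seated within 6 mm of where they were; all at rest (((height (world z) of peg_1 between 0.082 and 0.089 m and angle between each of peg_1, peg_2, peg_3, peg_4's own z axis and vertical below 0.07 rad and linear speed of each of peg_1, peg_2, peg_3, peg_4 below 0.02 m/s and horizontal distance between peg_1 and holder_hole0 below 0.008 m and height (world z) of peg_2 between 0.082 and 0.089 m and distance of each of peg_2, peg_3, peg_4 from where it was at the start of the episode below 0.006 m and height (world z) of peg_3 between 0.082 and 0.089 m and height (world z) of peg_4 between 0.082 and 0.089 m) or (height (world z) of peg_2 between 0.082 and 0.089 m and angle between each of peg_2, peg_1, peg_3, peg_4's own z axis and vertical below 0.07 rad and linear speed of each of peg_2, peg_1, peg_3, peg_4 below 0.02 m/s and horizontal distance between peg_2 and holder_hole0 below 0.008 m and height (world z) of peg_1 between 0.082 and 0.089 m and distance of each of peg_1, peg_3, peg_4 from where it was at the start of the episode below 0.006 m and height (world z) of peg_3 between 0.082 and 0.089 m and height (world z) of peg_4 between 0.082 and 0.089 m) or (height (world z) of peg_3 between 0.082 and 0.089 m and angle between each of peg_3, peg_1, peg_2, peg_4's own z axis and vertical below 0.07 rad and linear speed of each of peg_3, peg_1, peg_2, peg_4 below 0.02 m/s and horizontal distance between peg_3 and holder_hole0 below 0.008 m and height (world z) of peg_1 between 0.082 and 0.089 m and distance of each of peg_1, peg_2, peg_4 from where it was at the start of the episode below 0.006 m and height (world z) of peg_2 between 0.082 and 0.089 m and height (world z) of peg_4 between 0.082 and 0.089 m) or (height (world z) of peg_4 between 0.082 and 0.089 m and angle between each of peg_4, peg_1, peg_2, peg_3's own z axis and vertical below 0.07 rad and linear speed of each of peg_4, peg_1, peg_2, peg_3 below 0.02 m/s and horizontal distance between peg_4 and holder_hole0 below 0.008 m and height (world z) of peg_1 between 0.082 and 0.089 m and distance of each of peg_1, peg_2, peg_3 from where it was at the start of the episode below 0.006 m and height (world z) of peg_2 between 0.082 and 0.089 m and height (world z) of peg_3 between 0.082 and 0.089 m))); the robot touches nothing.
It fails at once if the fingers load a peg with more than 20 N, both pads added up (contact force between the fingers and peg_1 above 20 N or contact force between the fingers and peg_2 above 20 N or contact force between the fingers and peg_3 above 20 N or contact force between the fingers and peg_4 above 20 N).
It fails at once if a peg is dropped (moves faster than 0.7 m/s with no finger on it) ((linear speed of peg_1 above 0.7 m/s and contact force between the fingers and peg_1 below 0.05 N) or (linear speed of peg_2 above 0.7 m/s and contact force between the fingers and peg_2 below 0.05 N) or (linear speed of peg_3 above 0.7 m/s and contact force between the fingers and peg_3 below 0.05 N) or (linear speed of peg_4 above 0.7 m/s and contact force between the fingers and peg_4 below 0.05 N)).
It fails at once if the parked peg or another thing on the counter is moved by more than 15 mm (distance of any of glue, jar, screwdriver, brush, mug, detergent, parked_peg from where it was at the start of the episode above 0.015 m).
It also fails if it takes over 72 s, if anything falls off the work surface, if the arm or the gripper's body presses on something with over 40 N, if the wrist force passes 120 N, or if a joint passes its speed limit or range.

## Working session

There is one attempt and no reset: what is moved stays moved. The work goes in short steps, Python scripts to look and compute and a shell command to move; the robot and the scene stay as the last step left them, time stands still between calls to the robot, and variables do not carry over. Pictures are saved under pics/ and viewed, at most 10 in all, crops included, and the job is handed in when it is done.

```bash
ls; mkdir -p pics
cat > h.py <<'E'
import numpy as np, cv2
from plant import read_state, viewer, robot
def world(p,xy,z=None,d=None):
    K=np.array([[p["fx"],0,p["cx"]],[0,p["fy"],p["cy"]],[0,0,1]])
    u=cv2.undistortPoints(np.array([[xy]],float),K,np.array(p["dist"],float))[0,0]
    r=np.array([u[0],-u[1],-1.]); R=np.array(p["rotation"]); R=R if R.shape==(3,3) else None
    r=R@r; c=np.array(p["position"])
    if z is not None: return c+r*(z-c[2])/r[2]
    if d is None:
        x,y=int(round(xy[0])),int(round(xy[1])); w=p["depth"][max(0,y-2):y+3,max(0,x-2):x+3]; d=np.median(w[w>0])
    return c+r*d
E
python3 - <<'E'
from h import *
for n in ("top","side"):
    p=viewer.get_image(n); cv2.imwrite(f"pics/{n}0.png",p["img"][...,::-1]); print(n,p["position"],np.array(p["rotation"]).round(3).tolist(),p["fx"])
    for q,z in (("rail",None),("holder",None),("peg_1",.085),("holder_hole0",.04),("parked_peg",.085)):
        for f in ("recognise","landmark_of"):
            try:
                for r in getattr(viewer,f)(q,p)[:7]: print(q,f,round(r["score"],2),np.round(r["xy"]).tolist(),world(p,r["xy"]).round(3).tolist(), world(p,r["xy"],z=z).round(4).tolist() if z else "")
            except Exception as e: print(q,f,e)
s=read_state(); print(s["tool_pos"],s["tool_rot"],s["ft_force"])
E
```

```text
pics
top [0.39186654 0.04390841 1.46033357] [0.111, 0.005, -1.555] 432.35310631752264
rail recognise matmul: Input operand 0 does not have enough dimensions (has 0, gufunc core with signature (n?,k),(k,m?)->(n?,m?) requires 1)
rail landmark_of matmul: Input operand 0 does not have enough dimensions (has 0, gufunc core with signature (n?,k),(k,m?)->(n?,m?) requires 1)
holder recognise matmul: Input operand 0 does not have enough dimensions (has 0, gufunc core with signature (n?,k),(k,m?)->(n?,m?) requires 1)
holder landmark_of matmul: Input operand 0 does not have enough dimensions (has 0, gufunc core with signature (n?,k),(k,m?)->(n?,m?) requires 1)
peg_1 recognise matmul: Input operand 0 does not have enough dimensions (has 0, gufunc core with signature (n?,k),(k,m?)->(n?,m?) requires 1)
peg_1 landmark_of matmul: Input operand 0 does not have enough dimensions (has 0, gufunc core with signature (n?,k),(k,m?)->(n?,m?) requires 1)
holder_hole0 recognise matmul: Input operand 0 does not have enough dimensions (has 0, gufunc core with signature (n?,k),(k,m?)->(n?,m?) requires 1)
holder_
[... 1260 characters left out ...]
e matmul: Input operand 0 does not have enough dimensions (has 0, gufunc core with signature (n?,k),(k,m?)->(n?,m?) requires 1)
holder_hole0 landmark_of matmul: Input operand 0 does not have enough dimensions (has 0, gufunc core with signature (n?,k),(k,m?)->(n?,m?) requires 1)
parked_peg recognise matmul: Input operand 0 does not have enough dimensions (has 0, gufunc core with signature (n?,k),(k,m?)->(n?,m?) requires 1)
parked_peg landmark_of matmul: Input operand 0 does not have enough dimensions (has 0, gufunc core with signature (n?,k),(k,m?)->(n?,m?) requires 1)
[ 0.25186993 -0.57199748  0.231263  ] [-3.14155277e+00  3.59236346e-06  4.14787524e-01] [-0.29559513 -0.68958455 -0.39216799]
```

Rotation is given as roll, pitch, yaw; I'll fix the helper.

```bash
sed -i 's/R=np.array(p\["rotation"\]); .*/R=Rotation.from_euler("xyz",p["rotation"]).as_matrix()/; 1a from scipy.spatial.transform import Rotation' h.py
python3 - <<'E'
from h import *
for n in ("top","side"):
    p=viewer.get_image(n); cv2.imwrite(f"pics/{n}0.png",p["img"][...,::-1])
    for q,z in (("rail",None),("holder",None),("peg_1",.085),("holder_hole0",.04),("parked_peg",.085)):
        for f in ("recognise","landmark_of"):
            try:
                for r in getattr(viewer,f)(q,p)[:7]: print(n,q,f,round(r["score"],2),np.round(r["xy"]).tolist(),world(p,r["xy"]).round(3).tolist(), world(p,r["xy"],z=z).round(4).tolist() if z else "")
            except Exception as e: print(q,f,e)
E
```

```text
top rail recognise 0.83 [288.0, 221.0] [0.494, 0.151, 0.0] 
top rail landmark_of 0.6 [296.0, 206.0] [0.538, 0.12, 0.038] 
top holder recognise 0.81 [432.0, 270.0] [0.337, -0.326, 0.04] 
top holder recognise 0.64 [417.0, 220.0] [0.501, -0.278, 0.039] 
top holder landmark_of 0.88 [418.0, 219.0] [0.502, -0.28, 0.038] 
top holder landmark_of 0.71 [434.0, 270.0] [0.336, -0.33, 0.039] 
top holder landmark_of 0.16 [336.0, 193.0] [0.578, -0.009, 0.095] 
top peg_1 recognise 0.68 [307.0, 201.0] [0.551, 0.083, 0.093] [0.5515, 0.083, 0.085]
top peg_1 recognise 0.45 [333.0, 194.0] [0.573, 0.001, 0.095] [0.5744, 0.0003, 0.085]
top peg_1 recognise 0.45 [295.0, 253.0] [0.385, 0.12, 0.087] [0.3854, 0.1204, 0.085]
top peg_1 recognise 0.42 [305.0, 158.0] [0.693, 0.092, 0.086] [0.6932, 0.0924, 0.085]
top peg_1 landmark_of 0.71 [258.0, 208.0] [0.526, 0.238, 0.094] [0.5272, 0.2393, 0.085]
top peg_1 landmark_of 0.6 [308.0, 196.0] [0.566, 0.08, 0.094] [0.567, 0.0804, 0.085]
top peg_1 landmark_of 0.6 [305.0, 156.0] [0.697, 0.092, 0.087] [0.6978, 0.0924, 0.085]
top peg_1 landmark_of 0.53 [336.0, 195.0] [0.572
[... 1614 characters left out ...]
269.0, 192.0] [0.265, -0.459, 0.588] [0.3927, 0.1123, 0.085]
side peg_1 landmark_of 0.6 [295.0, 158.0] [0.507, 0.228, 0.089] [0.5088, 0.2327, 0.085]
side peg_1 landmark_of 0.6 [371.0, 171.0] [0.688, 0.094, 0.086] [0.689, 0.0953, 0.085]
side peg_1 landmark_of 0.59 [350.0, 201.0] [0.578, -0.009, 0.096] [0.5831, 0.0018, 0.085]
side peg_1 landmark_of 0.5 [314.0, 172.0] [0.534, 0.144, 0.092] [0.5367, 0.1516, 0.085]
side holder_hole0 landmark_of 0.87 [363.0, 287.0] [0.517, -0.242, 0.034] [0.5144, -0.2462, 0.04]
side parked_peg recognise 0.56 [376.0, 314.0] [0.496, -0.349, 0.075] [0.4926, -0.3552, 0.085]
side parked_peg landmark_of 0.72 [374.0, 308.0] [0.493, -0.346, 0.095] [0.4963, -0.3397, 0.085]
```

View pics/top0.png

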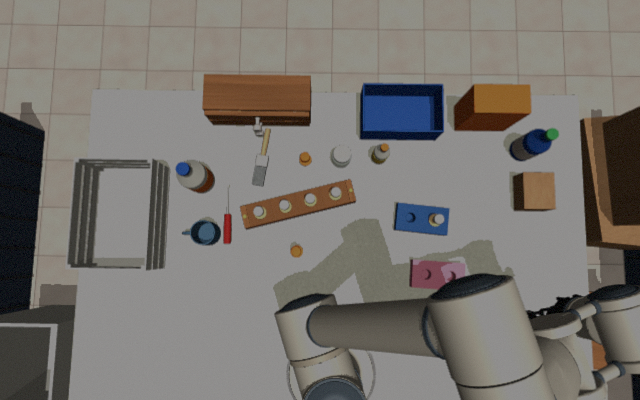

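View pics/side0.png

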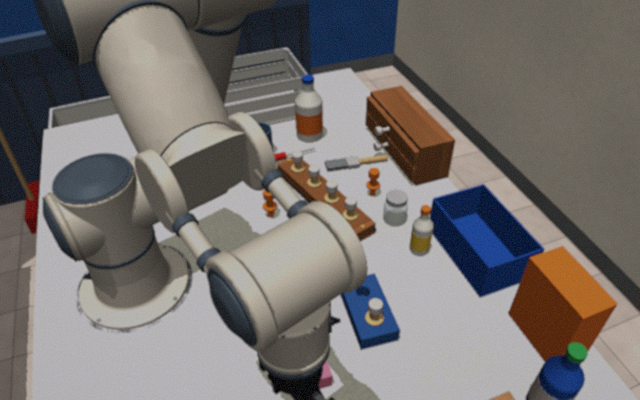

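The top view shows the white heads on the rail at (258,212), (284,206), (310,199) and (336,194). Things that could be mistaken for them or for the holder:
- orange look-alike pegs at (305,158) and (296,250)
- parked peg at (438,219)
- pink holder look-alike at (434,275)

I choose the white rail pegs and the blue holder at (422,219), whose empty hole is at (411,217). Next I measure these more exactly.

```bash
cat > m.py <<'E'
from h import *
def cloud(p):
    v,u=np.mgrid[0:400,0:640]; K=np.array([[p["fx"],0,p["cx"]],[0,p["fy"],p["cy"]],[0,0,1]])
    n=cv2.undistortPoints(np.stack([u,v],-1).reshape(-1,1,2).astype(float),K,np.array(p["dist"],float)).reshape(400,640,2)
    r=np.stack([n[...,0],-n[...,1],-np.ones((400,640))],-1)
    R=Rotation.from_euler("xyz",p["rotation"]).as_matrix()
    return p["position"]+(r*p["depth"][...,None])@R.T
E
python3 - <<'E'
from m import *
c={}
for n in ("top","side"):
    p=viewer.get_image(n); W=cloud(p); im=p["img"].astype(int)
    sat=im.max(-1)-im.min(-1)
    for k,g in {"p1":(.515,.235),"p2":(.534,.152),"p3":(.552,.07),"p4":(.572,-.01),"pk":(.497,-.335)}.items():
        m=(np.hypot(W[...,0]-g[0],W[...,1]-g[1])<.03)&(W[...,2]>.078)&(W[...,2]<.105)
        q=W[m]; 
        if len(q)<5: print(n,k,len(q)); continue
        mid=(q[:,:2].max(0)+q[:,:2].min(0))/2
        print(n,k,len(q),q.mean(0).round(4),mid.round(4),q[:,2].max().round(4))
        c[n,k]=q.mean(0)
    for name,box in (("rail",(.40,.68,-.12,.36)),("holder",(.42,.6,-.40,-.2))):
        m=(W[...,0]>box[0])&(W[...,0]<box[1])&(W[...,1]>box[2])&(W[...,1]<box[3])&(W[...,2]>.033)&(W[...,2]<.046)
        if name=="holder": m&=(im[...,2]>im[...,0]+20)
        m=cv2.morphologyEx(m.astype(np.uint8),cv2.MORPH_OPEN,np.ones((2,2)))>0
        q=W[m]; r=cv2.minAreaRect((q[:,:2]*1000).astype(np.float32)); print(n,name,len(q),r,q[:,2].mean())
    if n=="top": cv2.imwrite("pics/crop.png",cv2.resize(p["img"][150:290,230:480,::-1],None,fx=3,fy=3,interpolation=cv2.INTER_CUBIC))
E
```

```text
top p1 84 [0.5149 0.239  0.0943] [0.5144 0.2395] 0.1022
top p2 81 [0.5371 0.1574 0.0945] [0.538  0.1575] 0.1025
top p3 82 [0.5588 0.0756 0.0946] [0.5585 0.0762] 0.0998
top p4 80 [ 0.5806 -0.0059  0.0944] [ 0.5816 -0.0064] 0.1018
top pk 87 [ 0.4999 -0.3315  0.094 ] [ 0.5011 -0.3324] 0.1005
top rail 2060 ((484.19293212890625, 94.79530334472656), (204.91204833984375, 383.9629211425781), 15.240506172180176) 0.042972475218474804
top holder 1119 ((483.3729248046875, -172.1374053955078), (119.9554214477539, 453.66009521484375), 8.144113540649414) 0.04131484392574526
side p1 98 [0.514  0.2334 0.0912] [0.5145 0.2359] 0.0999
side p2 104 [0.5347 0.1517 0.0909] [0.5367 0.1552] 0.0992
side p3 114 [0.5566 0.0691 0.0906] [0.5574 0.0729] 0.0985
side p4 127 [ 0.579  -0.013   0.0916] [ 0.581 -0.01 ] 0.0983
side pk 201 [ 0.4984 -0.3387  0.0929] [ 0.5    -0.3354] 0.1006
side rail 1525 ((452.21466064453125, -347.55792236328125), (1273.7725830078125, 304.290771484375), 76.90938568115234) 0.04622717946335764
side holder 1670 ((390.70635986328125, -575.0401611328125), (842.5808715820312, 131.00048828125), 66.04141235351562) 0.04336555007502591
```

View pics/crop.png

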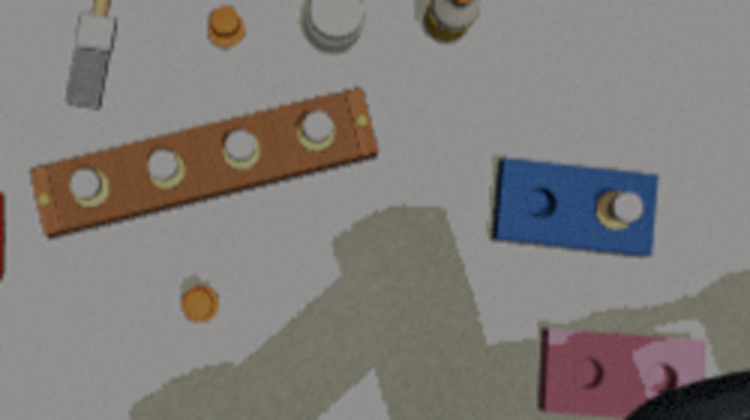

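The crop confirms the choice: four white heads on the oak rail, the orange pegs off it, the blue holder with its empty hole at crop (541,203), and the pink holder apart. Next is the holder fit and the first-move vector.

```bash
cat >> m.py <<'E'
def delta(target,yaw=None):
    s=read_state(); R=Rotation.from_euler("xyz",s["tool_rot"])
    d=R.inv().apply(np.array(target)-s["tool_pos"]); rv=None
    if yaw is not None: rv=(R.inv()*Rotation.from_euler("xyz",[np.pi,0,yaw])).as_rotvec().round(4).tolist()
    print("t",round(s["t"],2),"tcp",s["tool_pos"].round(4),"delta tool",d.round(4).tolist(),"rot",rv,"F",np.round(s["ft_force"],2),"w",round(float(s["gripper_width"]),3),"g",s["grasp_force"])
E
python3 - <<'E'
from m import *
for n in ("top","side"):
    p=viewer.get_image(n); W=cloud(p); im=p["img"].astype(int); hs=cv2.cvtColor(p["img"],cv2.COLOR_RGB2HSV)
    blue=(hs[...,0]>95)&(hs[...,0]<125)&(hs[...,1]>110)
    b=(W[...,0]>.4)&(W[...,0]<.6)&(W[...,1]>-.42)&(W[...,1]<-.18)
    m=b&blue&(abs(W[...,2]-.041)<.006); q=W[m]
    print(n,"holder",m.sum(),cv2.minAreaRect((q[:,:2]*1000).astype(np.float32)),q[:,2].mean())
    h=b&(W[...,2]<.03)&(W[...,0]>.495)&(W[...,0]<.54)&(W[...,1]>-.28)&(W[...,1]<-.235); v,u=np.nonzero(h)
    print("hole px",len(u),u.min(initial=999),u.max(initial=0),v.min(initial=999),v.max(initial=0))
    if n=="top":
        for xy in ((410.3,217.7),(411,217)): print(world(p,xy,z=.04))
        g=hs[205:232,400:425,2]; print(g[::2,::2])
c=np.array([.548,.116]); y=np.array([-.2588,.9659])
for k in (127.5,42.5,-42.5,-127.5): print(c+y*k/1000)
delta([*(c-y*.1275),.13],.262)
E
```

```text
top holder 1013 ((504.0189208984375, -293.0992736816406), (169.90208435058594, 88.76446533203125), 84.10432434082031) 0.039711821596306145
hole px 70 405 414 213 222
[ 0.5065971  -0.25513896  0.04      ]
[ 0.50894131 -0.25745525  0.04      ]
[[122 119 122 121 116 118 120 121 121 122 115 113 127]
 [121 122 122 119 118 120 120 119 117 121 118 118 119]
 [119 119 121 122 126 125 119 120 121 118 117 120 117]
 [123 123 120 124 122 117 121 118 120 121 120 121 119]
 [119 119 119 119  97  63  53 114 119 121 119 118 122]
 [120 118 119 118 123 121  59  54 119 118 121 119 118]
 [124 121 123 121 122 120  86  28 115 120 119 118 117]
 [122 120 121 115 124 111  73  38 119 117 121 119 122]
 [121 121 120 110  80  75  61 105 120 118 119 119 120]
 [121 120 119 120 121 123 120 122 121 118 122 122 122]
 [123 121 120 119 119 122 118 120 119 118 117 120 117]
 [121 120 119 116 118 121 119 120 118 121 119 116 116]
 [108 112 114 118 119 118 116 120 120 118 119 118 117]
 [128 114 103 100  92  99  91 108 107 109 112 117 119]]
side holder 1537 ((502.7733154296875, -298.00482177734375), (171.1270294189453, 89.4837875366211), 84.3233642578125) 0.040190812841942945
hole px 88 356 369 288 296
[0.515003   0.23915225]
[0.537001   0.15705075]
[0.558999   0.07494925]
[ 0.580997   -0.00715225]
t 2.4 tcp [ 0.2519 -0.572   0.2313] delta tool [0.5288, -0.3843, 0.1013] rot [-0.0, -0.0, 0.1528] F [ 0.47 -0.65 -0.2 ] w 0.996 g 0.0
```

```bash
python3 -m handwheel '[[0.045,-0.033,0,0,0,0.02],[0.09,-0.066,0,0,0,0.04],[0.135,-0.099,0,0,0,0.06],[0.18,-0.132,0,0,0,0.08],[0.225,-0.165,0,0,0,0.1],[0.27,-0.198,0,0,0,0.12],[0.315,-0.231,0,0,0,0.14],[0.36,-0.264,0,0,0,0.153]]' 0.52 20
python3 - <<'E'
from m import *
c=np.array([.5475,.114]); y=np.array([-.2588,.9659])
delta([*(c-y*.1275),.12],.262)
E
```

```text
t: 3.4
tool_pos: [0.4757, -0.1837, 0.2315]
tool_rot: [3.141, -0.0, 0.261]
ft_force: [1.0, -1.3, 0.5]
gripper_width: 0.522
grasp_force: 0.0
t 3.4 tcp [ 0.4757 -0.1837  0.2315] delta tool [0.1462, -0.1416, 0.1115] rot [0.0004, -0.0004, -0.0008] F [ 1.04 -1.32  0.51] w 0.522 g 0.0
```

```bash
python3 -m handwheel '[[0.045,-0.045,0,0,0,0],[0.09,-0.09,0,0,0,0],[0.12,-0.12,0.03,0,0,0],[0.146,-0.142,0.07,0,0,0],[0.146,-0.142,0.11,0,0,0],[0.146,-0.142,0.11,0,0,0]]'
python3 - <<'E'
from m import *
p=viewer.get_image("side"); cv2.imwrite("pics/s2.png",cv2.resize(p["img"][100:330,230:500,::-1],None,fx=2.5,fy=2.5))
c=np.array([.5475,.114]); y=np.array([-.2588,.9659])
delta([*(c-y*.1275),.064],.262)
E
```

```text
t: 4.15
tool_pos: [0.5776, -0.0098, 0.1191]
tool_rot: [-3.14, 0.005, 0.262]
ft_force: [-0.2, -0.3, 0.1]
gripper_width: 0.52
grasp_force: 0.0
t 4.2 tcp [ 0.5787 -0.0103  0.1211] delta tool [0.0022, -0.0006, 0.0571] rot [-0.0007, 0.002, -0.0001] F [ 0.84 -0.28  0.22] w 0.525 g 0.0
```

View pics/s2.png

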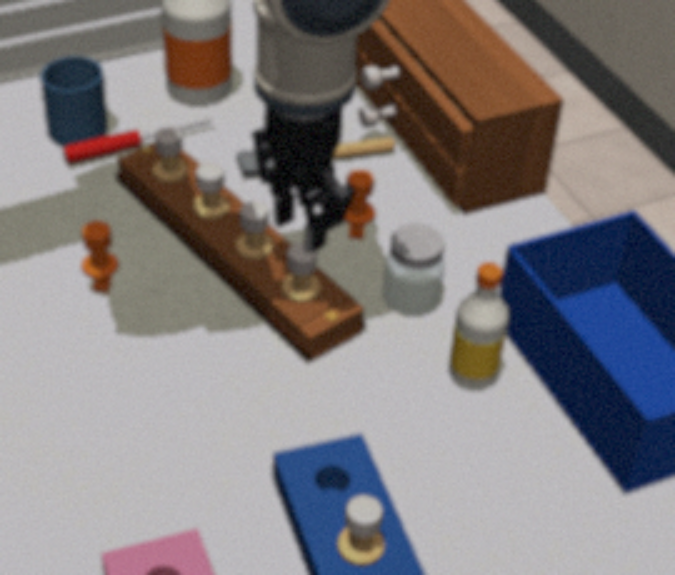

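The fingers straddle peg_4, whose head is at crop (300,255). I go down carefully.

```bash
cat > chk.py <<'E'
import sys; from m import *
s=read_state(); y=np.array([-.2588,.9659,0]); f=s["ft_force"]; c=np.array([.5475,.114,0])
print("t %.2f s %.4f z %.4f Fy %.2f Fxyz %s w %.3f g %.2f"%(s["t"],(s["tool_pos"]-c)@y,s["tool_pos"][2],f@y,np.round(f,1),s["gripper_width"],s["grasp_force"]))
L=float(sys.argv[1]) if len(sys.argv)>1 else 3
sys.exit(1 if np.linalg.norm(f)>L else 0)
E
W='python3 -m handwheel'
python3 -m handwheel '[[0.001,0,0.01,0,0,0],[0.002,0,0.02,0,0,0]]' >/dev/null && python3 chk.py && python3 -m handwheel '[[0,0,0.01,0,0,0],[0,0,0.02,0,0,0]]' >/dev/null && python3 chk.py && python3 -m handwheel '[[0,0,0.008,0,0,0],[0,0,0.015,0,0,0],[0,0,0.015,0,0,0]]' >/dev/null && python3 chk.py && python3 -m handwheel '[[0,-0.001,0,0,0,0],[0,-0.002,0,0,0,0]]' >/dev/null && python3 chk.py && python3 -m handwheel '[[0,-0.001,0,0,0,0],[0,-0.002,0,0,0,0]]' >/dev/null && python3 chk.py && python3 -m handwheel '[[0,-0.001,0,0,0,0],[0,-0.001,0,0,0,0]]' >/dev/null && python3 chk.py && python3 -m handwheel '[[0,-0.001,0,0,0,0],[0,-0.001,0,0,0,0]]' >/dev/null && python3 chk.py
```

```text
t 4.45 s -0.1289 z 0.1021 Fy -0.49 Fxyz [ 0.8 -0.3  0. ] w 0.523 g 0.00
t 4.70 s -0.1284 z 0.0807 Fy -0.66 Fxyz [ 0.1 -0.7  0.3] w 0.522 g 0.00
t 5.08 s -0.1282 z 0.0657 Fy 0.56 Fxyz [-0.6  0.4  0.6] w 0.523 g 0.00
t 5.33 s -0.1263 z 0.0666 Fy -0.32 Fxyz [ 0.4 -0.2 -0.4] w 0.524 g 0.00
t 5.58 s -0.1243 z 0.0664 Fy 0.16 Fxyz [-0.1  0.2  0.5] w 0.520 g 0.00
t 5.83 s -0.1233 z 0.0663 Fy 0.47 Fxyz [-1.4  0.1  0.5] w 0.524 g 0.00
t 6.08 s -0.1222 z 0.0663 Fy -0.26 Fxyz [-0.1 -0.3  1.1] w 0.516 g 0.00
```

```bash
M(){ :; }; python3 -m handwheel '[[0,-0.001,0,0,0,0],[0,-0.001,0,0,0,0]]' >/dev/null && python3 chk.py 2.2 && python3 -m handwheel '[[0,-0.001,0,0,0,0],[0,-0.001,0,0,0,0]]' >/dev/null && python3 chk.py 2.2 && python3 -m handwheel '[[0,-0.001,0,0,0,0],[0,-0.001,0,0,0,0]]' >/dev/null && python3 chk.py 2.2 && python3 -m handwheel '[[0,-0.001,0,0,0,0],[0,-0.001,0,0,0,0]]' >/dev/null && python3 chk.py 2.2 && python3 -m handwheel '[[0,-0.001,0,0,0,0],[0,-0.001,0,0,0,0]]' >/dev/null && python3 chk.py 2.2 && python3 -m handwheel '[[0,-0.001,0,0,0,0],[0,-0.001,0,0,0,0]]' >/dev/null && python3 chk.py 2.2
```

```text
t 6.33 s -0.1213 z 0.0663 Fy 0.53 Fxyz [0.  0.5 0.2] w 0.519 g 0.00
t 6.58 s -0.1202 z 0.0663 Fy 0.38 Fxyz [ 0.4  0.5 -0.3] w 0.520 g 0.00
t 6.83 s -0.1193 z 0.0663 Fy -0.33 Fxyz [-0.3 -0.4  0.5] w 0.526 g 0.00
t 7.08 s -0.1183 z 0.0663 Fy -0.92 Fxyz [ 0.2 -0.9 -0.6] w 0.523 g 0.12
t 7.33 s -0.1173 z 0.0663 Fy 0.20 Fxyz [ 0.3  0.3 -0. ] w 0.520 g 0.12
t 7.58 s -0.1163 z 0.0663 Fy -0.43 Fxyz [-0.4 -0.6  0. ] w 0.520 g 0.37
```

```bash
python3 -m handwheel '[[0,-0.001,0,0,0,0],[0,-0.001,0,0,0,0]]' >/dev/null && python3 chk.py 2.5 && python3 -m handwheel '[[0,-0.001,0,0,0,0],[0,-0.001,0,0,0,0]]' >/dev/null && python3 chk.py 2.5
python3 - <<'E'
from m import *
for n in ("top","side"):
    p=viewer.get_image(n); W=cloud(p)
    cv2.imwrite(f"pics/{n}3.png",cv2.resize(p["img"][150:250,280:420,::-1],None,fx=5,fy=5))
E
```

```text
t 7.83 s -0.1153 z 0.0663 Fy -0.15 Fxyz [-0.5 -0.3  0.5] w 0.521 g 0.44
t 8.07 s -0.1142 z 0.0663 Fy -1.12 Fxyz [-0.2 -1.2  0.6] w 0.517 g 0.42
```

View pics/side3.png

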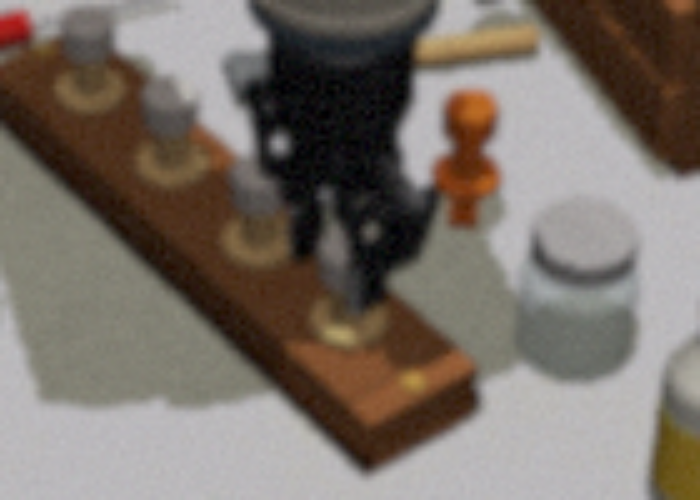

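Light contact only (0.4 N) after some 4 mm of give, and the near finger is on peg_4's head. Peg_4 looks loose, so I push a little further to be sure.

```bash
python3 -m handwheel '[[0,-0.001,0,0,0,0],[0,-0.001,0,0,0,0]]' >/dev/null && python3 chk.py 2.5 && python3 -m handwheel '[[0,-0.001,0,0,0,0],[0,-0.001,0,0,0,0]]' >/dev/null && python3 chk.py 2.5;  python3 - <<'E'
from m import *
p=viewer.get_image("side"); W=cloud(p)
cv2.imwrite("pics/s4.png",cv2.resize(p["img"][160:230,310:400,::-1],None,fx=7,fy=7))
E
```

```text
t 8.43 s -0.1133 z 0.0663 Fy 0.42 Fxyz [-0.8  0.2 -0.4] w 0.517 g 0.41
t 8.68 s -0.1122 z 0.0663 Fy -1.00 Fxyz [ 0.5 -0.9  0.8] w 0.517 g 0.38
```

View pics/s4.png

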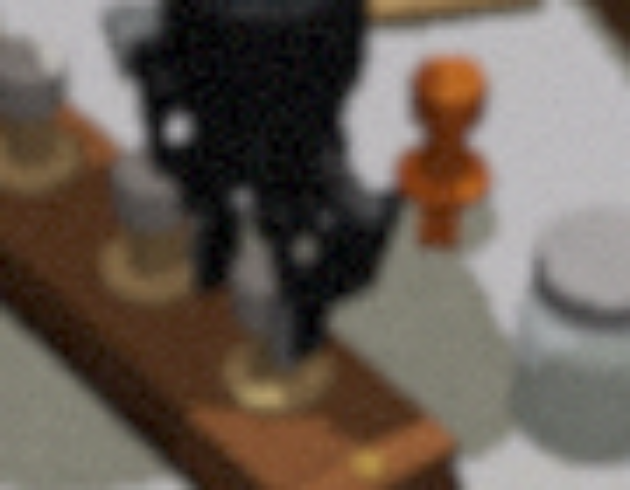

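Peg_4 gives 6 mm at 0.4 N, and its shoulder and stem are visibly tilted, so it is the loose one. Now I rock it to the right.

```bash
python3 -m handwheel '[[0,0.003,0,0,0,0],[0,0.006,0,0,0,0],[0,0.009,0,0,0,0],[0,0.012,0,0,0,0],[0,0.015,0,0,0,0],[0,0.016,0,0,0,0]]' >/dev/null && python3 chk.py 2.5 && python3 -m handwheel '[[0,0.001,0,0,0,0],[0,0.002,0,0,0,0]]' >/dev/null && python3 chk.py 2.5 && python3 -m handwheel '[[0,0.001,0,0,0,0],[0,0.002,0,0,0,0]]' >/dev/null && python3 chk.py 2.5 && python3 -m handwheel '[[0,0.001,0,0,0,0],[0,0.002,0,0,0,0]]' >/dev/null && python3 chk.py 2.5 && python3 -m handwheel '[[0,0.001,0,0,0,0],[0,0.002,0,0,0,0]]' >/dev/null && python3 chk.py 2.5
```

```text
t 9.47 s -0.1286 z 0.0663 Fy -0.23 Fxyz [-0.7 -0.4  0.2] w 0.523 g 0.00
t 9.72 s -0.1303 z 0.0663 Fy 0.24 Fxyz [-0.2  0.2 -0.4] w 0.520 g 0.31
t 9.97 s -0.1323 z 0.0663 Fy 0.60 Fxyz [-0.2  0.6  0.7] w 0.521 g 0.31
t 10.22 s -0.1343 z 0.0663 Fy 1.71 Fxyz [-0.3  1.7  1.1] w 0.523 g 0.54
t 10.47 s -0.1364 z 0.0663 Fy 1.06 Fxyz [0.2 1.1 1.4] w 0.521 g 0.55
```

```bash
python3 -m handwheel '[[0,-0.004,0,0,0,0],[0,-0.008,0,0,0,0],[0,-0.012,0,0,0,0],[0,-0.012,0,0,0,0]]' >/dev/null && python3 chk.py 2.5 && python3 -m handwheel '[[0,0,0,0,0,0],[0,0,0,0,0,0]]' 0.42 20 >/dev/null && python3 chk.py 3 && python3 -m handwheel '[[0,0,0,0,0,0],[0,0,0,0,0,0]]' 0.40 20 >/dev/null && python3 chk.py 3 && python3 -m handwheel '[[0,0,0,0,0,0],[0,0,0,0,0,0]]' 0.39 20 >/dev/null && python3 chk.py 3 && python3 -m handwheel '[[0,0,0,0,0,0],[0,0,0,0,0,0]]' 0.38 20 >/dev/null && python3 chk.py 3
```

```text
t 10.97 s -0.1239 z 0.0663 Fy -0.27 Fxyz [ 0.  -0.3 -0.4] w 0.524 g 0.00
t 11.22 s -0.1244 z 0.0663 Fy -0.14 Fxyz [ 0.  -0.1  0.6] w 0.420 g 0.13
t 11.47 s -0.1245 z 0.0663 Fy -1.69 Fxyz [ 0.6 -1.6  1. ] w 0.400 g 0.39
t 11.72 s -0.1244 z 0.0663 Fy -0.34 Fxyz [-0.2 -0.4 -0. ] w 0.392 g 0.33
t 11.97 s -0.1243 z 0.0663 Fy -0.58 Fxyz [-0.  -0.6 -0.7] w 0.384 g 0.30
```

```bash
cat > g.py <<'E'
import sys; from plant import read_state
s=read_state(); sys.exit(1 if s["grasp_force"]>2.0 else 0)
E
python3 -m handwheel '[[0,0,0,0,0,0],[0,0,0,0,0,0]]' 0.375 20 >/dev/null && python3 chk.py 4 && python3 g.py && python3 -m handwheel '[[0,0,0,0,0,0],[0,0,0,0,0,0]]' 0.37 20 >/dev/null && python3 chk.py 4 && python3 g.py && python3 -m handwheel '[[0,0,0,0,0,0],[0,0,0,0,0,0]]' 0.367 20 >/dev/null && python3 chk.py 4 && python3 g.py && python3 -m handwheel '[[0,0,0,0,0,0],[0,0,0,0,0,0]]' 0.364 20 >/dev/null && python3 chk.py 4 && python3 g.py && python3 -m handwheel '[[0,0,0,0,0,0],[0,0,0,0,0,0]]' 0.361 20 >/dev/null && python3 chk.py 4
```

```text
t 12.22 s -0.1243 z 0.0663 Fy -0.50 Fxyz [ 0.8 -0.3 -0.6] w 0.377 g 0.31
t 12.47 s -0.1243 z 0.0663 Fy -0.21 Fxyz [-0.5 -0.3  1.5] w 0.371 g 6.41
```

Pinched at 6.4 N per pad. I ease it a little.

```bash
python3 -m handwheel '[[0,0,0,0,0,0]]' 0.372 20 >/dev/null; python3 chk.py; python3 -m handwheel '[[0,0,0,0,0,0]]'
```

```text
t 12.60 s -0.1243 z 0.0663 Fy -0.72 Fxyz [ 0.8 -0.5  1.3] w 0.371 g 4.74
t: 12.72
tool_pos: [0.5801, -0.006, 0.0663]
tool_rot: [-3.142, 0.0, 0.262]
ft_force: [0.8, -0.7, 0.3]
gripper_width: 0.369
grasp_force: 4.7
```

```bash
python3 -m handwheel '[[0,0,-0.003,0,0,0],[0,0,-0.008,0,0,0],[0,0,-0.013,0,0,0],[0,0,-0.018,0,0,0]]' >/dev/null; python3 chk.py 4 && python3 -m handwheel '[[0,0,-0.006,0,0,0],[0,0,-0.014,0,0,0],[0,0,-0.022,0,0,0],[0,0,-0.03,0,0,0],[0,0,-0.04,0,0,0],[0,0,-0.05,0,0,0],[0,0,-0.055,0,0,0],[0,0,-0.055,0,0,0]]' >/dev/null; python3 chk.py 4
python3 - <<'E'
from m import *
p=viewer.get_image("side"); W=cloud(p); cv2.imwrite("pics/s5.png",cv2.resize(p["img"][100:230,280:430,::-1],None,fx=4,fy=4))
delta([.508,-.2533,.15],.262)
E
```

```text
t 13.22 s -0.1243 z 0.0847 Fy -0.10 Fxyz [-0.1 -0.1 -1. ] w 0.371 g 4.62
t 14.22 s -0.1244 z 0.1396 Fy 1.00 Fxyz [-0.3  1.  -0.8] w 0.374 g 4.63
t 14.28 tcp [ 0.5801 -0.006   0.1393] delta tool [-0.1337, 0.2202, -0.0107] rot [0.0, -0.0001, -0.0002] F [ 0.1  -0.56 -0.66] w 0.373 g 4.631691500544548
```

View pics/s5.png

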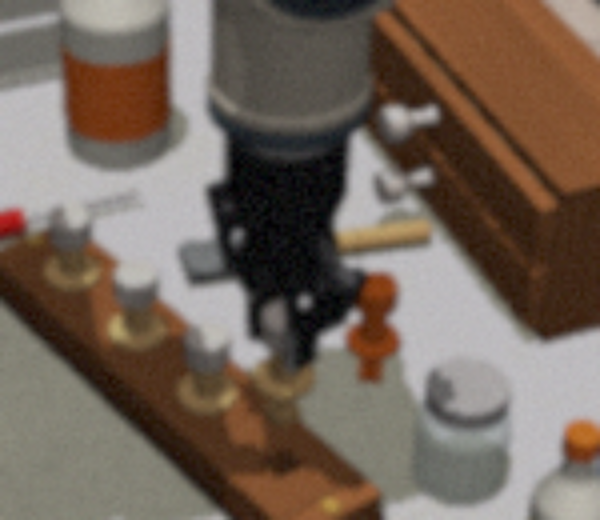

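Peg_4 hangs upright from the fingers, clear of its hole at crop (282,460); the other three stand. The contact position agrees with the top camera, so I use the top fit for the hole at (0.508,-0.253).

```bash
python3 -m handwheel '[[-0.005,0.008,0,0,0,0],[-0.015,0.024,0,0,0,0],[-0.027,0.044,0,0,0,0],[-0.039,0.064,0,0,0,0],[-0.051,0.084,0,0,0,0],[-0.063,0.104,0,0,0,0],[-0.075,0.124,0,0,0,0],[-0.087,0.144,0,0,0,0]]' >/dev/null; python3 chk.py 4; python3 -m handwheel '[[-0.012,0.02,0,0,0,0],[-0.024,0.04,0,0,0,0],[-0.034,0.056,0,0,0,0],[-0.042,0.068,0,0,0,0],[-0.046,0.074,0,0,0,0],[-0.0475,0.076,0,0,0,0],[-0.0475,0.076,0,0,0,0],[-0.0475,0.076,0,0,0,0]]' >/dev/null; python3 chk.py 4
python3 - <<'E'
from m import *
delta([.5075,-.2533,.0663],.262)
p=viewer.get_image("side"); W=cloud(p); cv2.imwrite("pics/s6.png",cv2.resize(p["img"][200:350,290:440,::-1],None,fx=4,fy=4))
E
```

```text
t 15.28 s -0.2698 z 0.1391 Fy -0.49 Fxyz [ 0.6 -0.4  0. ] w 0.369 g 4.63
t 16.27 s -0.3439 z 0.1393 Fy 0.21 Fxyz [ 0.4  0.3 -0.9] w 0.373 g 4.63
t 16.27 tcp [ 0.5073 -0.2528  0.1393] delta tool [0.0001, 0.0005, 0.073] rot [-0.0001, -0.0001, 0.0003] F [ 0.36  0.32 -0.87] w 0.373 g 4.627014622092247
```

View pics/s6.png

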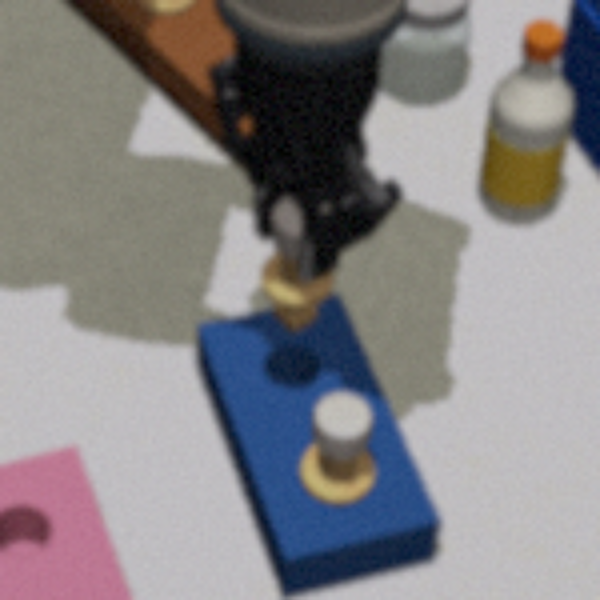

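The tenon is straight above the hole at crop (292,365). I lower it.

```bash
python3 -m handwheel '[[0,0,0.008,0,0,0],[0,0,0.018,0,0,0],[0,0,0.028,0,0,0],[0,0,0.036,0,0,0]]' >/dev/null; python3 chk.py 3 && python3 -m handwheel '[[0,0,0.005,0,0,0],[0,0,0.01,0,0,0],[0,0,0.015,0,0,0]]' >/dev/null && python3 chk.py 3 && python3 -m handwheel '[[0,0,0.005,0,0,0],[0,0,0.01,0,0,0],[0,0,0.015,0,0,0]]' >/dev/null && python3 chk.py 3 && python3 -m handwheel '[[0,0,0.002,0,0,0],[0,0,0.004,0,0,0]]' >/dev/null && python3 chk.py 3 &&  python3 -m handwheel '[[0,0,0.001,0,0,0],[0,0,0.002,0,0,0]]' >/dev/null && python3 chk.py 3
```

```text
t 16.82 s -0.3441 z 0.1023 Fy 0.83 Fxyz [-0.1  0.8 -0.7] w 0.375 g 4.64
t 17.20 s -0.3444 z 0.0881 Fy -0.54 Fxyz [ 0.2 -0.5 -0.4] w 0.370 g 4.64
t 17.57 s -0.3444 z 0.0730 Fy -0.05 Fxyz [ 0.5  0.1 -0.4] w 0.369 g 4.64
t 17.82 s -0.3443 z 0.0692 Fy 0.28 Fxyz [-0.2  0.2 -0.6] w 0.373 g 4.64
t 18.07 s -0.3444 z 0.0673 Fy 0.51 Fxyz [-0.1  0.5  0. ] w 0.374 g 4.64
```

```bash
python3 -m handwheel '[[0,0,0.0005,0,0,0],[0,0,0.001,0,0,0]]' >/dev/null; python3 chk.py 3 && python3 -m handwheel '[[0,0,0.0005,0,0,0],[0,0,0.0005,0,0,0]]' >/dev/null; python3 chk.py 3
```

```text
t 18.32 s -0.3443 z 0.0663 Fy 0.48 Fxyz [-0.1  0.5 -0.7] w 0.372 g 4.70
t 18.57 s -0.3444 z 0.0661 Fy 1.05 Fxyz [-0.7  0.9  3.7] w 0.379 g 4.89
```

Seated at the same height as in the rail, with contact felt. I release gently and retreat.

```bash
python3 -m handwheel '[[0,0,0,0,0,0],[0,0,0,0,0,0]]' 0.39 20 >/dev/null; python3 chk.py; python3 -m handwheel '[[0,0,0,0,0,0],[0,0,0,0,0,0],[0,0,0,0,0,0]]' 0.55 20 >/dev/null; python3 chk.py 3 && python3 -m handwheel '[[0,0,-0.005,0,0,0],[0,0,-0.015,0,0,0],[0,0,-0.03,0,0,0],[0,0,-0.05,0,0,0],[0,0,-0.08,0,0,0],[0,0,-0.11,0,0,0],[0,0,-0.14,0,0,0]]' && python3 -m handwheel '[[-0.03,0.03,0,0,0,0],[-0.06,0.06,0,0,0,0],[-0.09,0.09,0,0,0,0],[-0.12,0.12,0,0,0,0],[-0.15,0.15,0,0,0,0],[-0.15,0.15,0,0,0,0]]'
python3 - <<'E'
from m import *
p=viewer.get_image("top"); W=cloud(p)
for k,g in {"p1":(.515,.239),"p2":(.537,.157),"p3":(.559,.0755),"new":(.508,-.2533),"pk":(.5,-.332)}.items():
    q=W[(np.hypot(W[...,0]-g[0],W[...,1]-g[1])<.03)&(W[...,2]>.078)&(W[...,2]<.105)]
    if len(q): print(k,len(q),q.mean(0).round(4),q[:,2].max().round(4))
p=viewer.get_image("side"); cv2.imwrite("pics/s7.png",cv2.resize(p["img"][100:360,230:500,::-1],None,fx=2.2,fy=2.2))
E
```

```text
t 18.82 s -0.3443 z 0.0657 Fy 0.80 Fxyz [ 0.1  0.9 -1. ] w 0.388 g 0.00
t 19.20 s -0.3443 z 0.0658 Fy -0.66 Fxyz [-0.1 -0.7  0.4] w 0.543 g 0.00
t: 20.08
tool_pos: [0.5071, -0.2533, 0.208]
tool_rot: [3.141, -0.001, 0.262]
ft_force: [0.1, 0.9, 0.8]
gripper_width: 0.551
grasp_force: 0.0
t: 20.82
tool_pos: [0.3997, -0.4393, 0.2069]
tool_rot: [3.14, -0.0, 0.259]
ft_force: [0.4, 0.1, -0.3]
gripper_width: 0.552
grasp_force: 0.0
p1 81 [0.5147 0.2395 0.0946] 0.1027
p2 80 [0.5373 0.1577 0.0937] 0.1001
p3 82 [0.5587 0.0756 0.095 ] 0.1004
new 83 [ 0.5075 -0.2507  0.094 ] 0.1022
pk 91 [ 0.4996 -0.3313  0.0931] 0.101
```

View pics/s7.png

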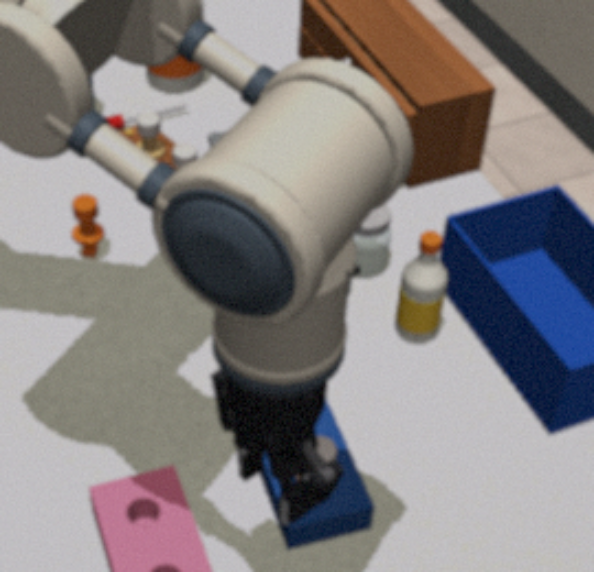

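The side view is mostly blocked by the arm, which is clear of everything. The top-view measurements put the new peg 2.6 mm from the hole centre, at the same height as the seated pegs, with the others unmoved. I hand in.

```bash
python3 -m handwheel '[[0,0,0,0,0,0],[0,0,0,0,0,0]]' >/dev/null; python3 -c "
from plant import robot; print(robot.job_done())"
```

```text
the job is handed in; nothing more can be done
None
```

The loose peg was peg_4: I rocked it left then right at under 1 N on the finger pads, drew it out, and stood it fully down in the blue holder's empty hole; the other rail pegs and the parked peg are unmoved, and I handed the job in at about 21 s without seeing the verdict.

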